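# Probe-test a board with the battery packs stood up

### The arm

A 6-joint arm with a two-finger parallel gripper is mounted at the origin on the work surface. World frame = base frame: x ahead of the robot, y to its left, z up, the work surface at z = 0. Lengths are in m, angles in rad, forces in N, time in s.
With the tool pointing down it reaches from about 0.375 to 0.9 m from the base axis. Payload 3.1 kg.
Tool frame: the origin (TCP) lies on the centre line of the jaws, within the pads' length; the fingertips stand 22 mm ahead of it and the grasp point (between the pads) lies 3 mm ahead of it; z points along the fingers, y is the line along which they close (so a half turn about z gives the same grasp; the last joint's range is limited). The gripper opens to 85 mm and grips with 20 to 120 N. Pads are 22 mm wide; open, the fingers measure 114 mm over their backs; the gripper's body (76 mm by 85 mm) begins 54 mm behind the grasp point. The pads swing forward as they close: fully open they stand 13 mm farther back than shut.
Start: joints at [0.933, 0.527, 1.433, -0, 1.181, -0.178], TCP at [0.277, 0.56, 0.253] pointing down, gripper open.
Joint ranges: [-3.08, 3.08], [-0.75, 2.2], [0.22, 2.44], [-1.43, 4.57], [0, 2.65], [-2.85, 2.85]. Speed limits (rad/s): [2.79, 2.79, 3.14, 3.14, 3.14, 3.14].

### API

Orientations are given as a unit quaternion [x, y, z, w].
In Python, from station import manip gives the robot as it stands.
- The arm moves only by the shell command python3 drive.py 'ROWS' [FORCE]. ROWS is rows parted by semicolons, their numbers by spaces, 1 to 20 of them, each of 5 numbers: dx, dy, dz in m, then a turn about the tool's z in rad, then the opening from 0.0 (shut) to 1.0 (fully open); each row is the pose to reach, as a shift and turn from the pose commanded when the command began, along the tool's axes at that moment; what a row does not reach only later rows make up. A row lasts 1/10 s, in which the tool goes at most 0.05 m and 0.15 rad, less where a joint would pass 70% of its speed; a pose out of reach is approached as far as the arm can. The fingers move at their own pace and stop on an object; FORCE is the grip in N (left out, the last holds). Time passes only in rows, so rows that do not move let the fingers close. It prints the time, the measured TCP pose, the force, the opening and the grip force at its end.
- manip.sense(): the state, without advancing time (a new reading comes with each control period).
- manip.snapshot(name): name is "scene" or "top" or "wrist"; returns a dict with "pixels" (384x512x3 uint8, red, green, blue), "range_z" (384x512 float32, m along the optical axis (not along the pixel's ray), 0 where there is no reading), "fov_y" (degrees; the focal length in pixels is half the picture's height over the tangent of half this angle, whatever the lens; pixels are square), "cx", "cy" (the principal point, pixels), "k1" (the pictures are not rectified: a ray, as slopes to the right and down, at radius r is drawn at 1 + k1 r^2 times it, then the intrinsics apply), "R" (3x3) and "t" (3): a world point X has camera coordinates R X + t; the wrist camera has in their place "hand_eye" (4x4, takes a point from camera to tool coordinates, whose origin is the TCP and whose axes are the flange's). Camera axes: x right, y down, z forward; pixel columns grow to the right and rows downward; lengths in m; the calibration is good to about 2 mm. A picture is of the moment at which its call begins: read the wrist's pose just before it.
- manip.sign_off(): hands the job in; it is judged then, once.
The state is a dict: "t": time; "q": joint angles; "qd": joint speeds; "tau": joint torques, N m; "tcp_pos": TCP position; "tool_rot": TCP orientation; "force": force on the tool from outside, world axes, zero at the start; "ft_torque": the same for the moment, N m; "finger_gap": opening from 0.0 (shut) to 1.0 (fully open); "gripper_force": force on a finger pad.
Only numpy, scipy, OpenCV 4.12 (cv2) and the standard library are available. Lean on these libraries where they do the work, as an engineer would, in place of code of your own. Each camera call takes 0.05 s, during which the arm holds its last target. There are 200 camera calls.

### The job

Stand every blue battery pack that is lying on the green mat upright on its square black foot, orange vent cap up, and slide the circuit board by its black fin so that its red spot sits right under the tip of the probe needle. Only then pull the red power knob fully out, push it fully home again, and last slide the board back so that it rests inside the yellow taped outline, leaving the packs standing. Keep the board flat on the mat, do not knock the probe stand, and leave the other things on the bench where they are.

Things in the scene. Friction and masses are not known exactly. Their poses are not given: they have to be found in the camera images.
- pack0: battery pack, may be absent: blue round body 42 mm across, square black foot (42 x 42 x 12 mm) at one end, orange vent cap (24 mm across, last 25 mm) at the other; 145 mm long, about 0.32 kg, balance point 65 mm from the foot face. Starts lying, foot towards the robot, axis 21 mm up. Origin: centre of the foot's outer face; own x runs foot to cap (straight up when it stands)
- pack1: battery pack, may be absent: blue round body 42 mm across, square black foot (42 x 42 x 12 mm) at one end, orange vent cap (24 mm across, last 25 mm) at the other; 145 mm long, about 0.32 kg, balance point 65 mm from the foot face. Starts lying, foot towards the robot, axis 21 mm up. Origin: centre of the foot's outer face; own x runs foot to cap (straight up when it stands)
- pack2: battery pack, may be absent: blue round body 42 mm across, square black foot (42 x 42 x 12 mm) at one end, orange vent cap (24 mm across, last 25 mm) at the other; 145 mm long, about 0.32 kg, balance point 65 mm from the foot face. Starts lying, foot towards the robot, axis 21 mm up. Origin: centre of the foot's outer face; own x runs foot to cap (straight up when it stands)
- spot (a point): centre of the red spot (white rim) on the circuit board, on its centre line, 55 mm ahead (board +x) of the board's centre, 14 mm above the mat
- needle_tip (a point): tip of the fixed probe needle pointing down, 26 mm above the mat, 12 mm above the board; hangs from a blue arm (underside 179 mm up; black barrel 18 mm across from 75 mm up)
- probe: fixed probe stand: grey base 130 (x) x 130 x 18 mm, upright column, blue arm about 200 mm up. Origin: on the mat, 15 mm behind (+x) the base centre; own -x looks towards the robot, the needle is 120 mm out that way, 40 mm clear of the base edge
- park (a point): centre of the yellow taped outline on the mat (inside 200 x 130 mm), 145 mm in front of the needle; its axes are those of the probe stand, the board's long side lies along its x
- board: aluminium carrier 160 (x) x 90 (y) x 10 mm with a green circuit board on it (parts up to 23 mm above the mat), about 0.45 kg, loose and lying flat; slides on the mat. Origin: centre of its underside; +x points away from the fin towards the needle side
- board_grip (a point): grip point on the carrier's upright black fin, 60 mm behind the board's centre (board -x); fin 36 mm along x, 14 mm thick along y, top 48 mm above the mat; this point is 36 mm up. Pinch across its thickness
- knob (a joint): red push-pull power knob: 0 = fully home, 0.030 m = fully out (a positive value is out). Detents: springs into the nearer end from the middle; about 6 to 8 N to pull out or push in
- knob_grip (a point): centre of the knob's head, a rounded block 16 mm (x) x 34 mm wide (y) x 34 mm tall, 60 mm above the mat, on a 12 mm stem; when home it stands 45 mm clear of the box's front. Moves with the knob
- power: fixed white power box with black front, 90 (x) x 120 x 95 mm tall. Origin: centre of its underside; the knob is on its -x face and is pulled out along own -x, roughly towards the robot
- jar: bystander, leave it: squat jar with yellow lid, 52 mm across, 50 mm tall; origin at the centre of its underside
- spool: bystander, leave it: steel-grey solder spool, 56 mm across, 50 mm tall; origin at the centre of its underside
- bottle: bystander, leave it: white bottle, 56 mm across, 85 mm tall; origin at the centre of its underside
- meter: bystander, leave it: black hand-held meter lying flat, 150 x 75 x 32 mm; origin at the centre of its underside
- cup: bystander, leave it: dark steel cup, 70 mm across, 60 mm tall; origin at the centre of its underside

How it is judged:
On the way, in this order (a step that is already met when the one before it is completed fails the run):
1. every pack stands upright on its foot and the red spot is under the needle, the knob still home (angle between each of pack0, pack1, pack2's own x axis and vertical below 0.09 rad and height (world z) of each of pack0, pack1, pack2 below 0.01 m and linear speed of each of pack0, pack1, pack2 below 0.03 m/s and horizontal distance between spot and needle_tip below 0.006 m and value of joint knob below 0.004 m), for 0.2 s.
2. the knob is pulled fully out (over 26 mm of 30) while the spot is under the needle (within 6 mm) (value of joint knob above 0.026 m and horizontal distance between spot and needle_tip below 0.006 m), for 0.2 s.
3. the knob is pushed fully home with the spot still under the needle (value of joint knob below 0.004 m and horizontal distance between spot and needle_tip below 0.006 m), for 0.2 s.
At the end, for the whole second after the job is handed in: every present pack stands on its foot, cap up, within 5 degrees of vertical and at rest; the knob is home (below 4 mm); the board lies flat and at rest with its centre within 30 mm of the centre of the yellow outline and turned less than 0.35 rad from it (angle between each of pack0, pack1, pack2's own x axis and vertical below 0.09 rad and height (world z) of each of pack0, pack1, pack2 below 0.01 m and linear speed of each of pack0, pack1, pack2 below 0.03 m/s and value of joint knob below 0.004 m and angle between board's own z axis and vertical below 0.06 rad and horizontal distance between board and park below 0.03 m and angle between the x axis of board and the x axis of park, either way round below 0.35 rad and height (world z) of board below 0.006 m and linear speed of board below 0.02 m/s); the robot touches nothing.
It fails at once if the robot knocks the probe stand (over 20 N) (contact force between any of the arm, the fingers and probe above 20 N).
It fails at once if the board is tipped up or lifted off the mat (over 20 mm) (angle between board's own z axis and vertical above 0.35 rad or height (world z) of board above 0.02 m).
It fails at once if a bystander is shoved more than 80 mm (distance of any of jar, spool, bottle, meter, cup from where it was at the start of the episode above 0.08 m).
Of pack0, pack1, pack2 only 2 to 3 are there at a start; the rules pass over those that are not, and their reading is None.
At some moment in a run one of board may be knocked a few centimetres aside while the robot is not near it.
Once in a run the grip may slacken for a moment while it holds something.
It also fails if it takes over 210 s, if anything falls off the work surface, if the arm or the gripper's body presses on something with over 40 N, if the wrist force passes 120 N, or if a joint passes its speed limit or range.

## Working session

There is one attempt and no reset: what is moved stays moved. The work goes in short steps, Python scripts to look and compute and a shell command to move; the robot and the scene stay as the last step left them, time stands still between calls to the robot, and variables do not carry over. Pictures are saved under pics/ and viewed, at most 14 in all, crops included, and the job is handed in when it is done.

```bash
ls; mkdir -p pics; cat > h.py <<'E'
import numpy as np,cv2
from station import manip
from scipy.spatial.transform import Rotation as Ro
def cloud(name):
    s=manip.sense(); d=manip.snapshot(name)
    z=d["range_z"];h,w=z.shape;f=h/2/np.tan(np.radians(d["fov_y"])/2)
    v,u=np.mgrid[:h,:w]
    K=np.array([[f,0,d["cx"]],[0,f,d["cy"]],[0,0,1.]])
    p=np.stack([u,v],-1).reshape(-1,1,2).astype(np.float64)
    n=cv2.undistortPoints(p,K,np.array([d["k1"],0,0,0.])).reshape(h,w,2)
    X=np.dstack([n*z[...,None],z])
    if name=="wrist":
        H=d["hand_eye"];X=X@H[:3,:3].T+H[:3,3]
        X=X@Ro.from_quat(s["tool_rot"]).as_matrix().T+s["tcp_pos"]
    else: X=(X-d["t"])@d["R"]
    X[z==0]=np.nan
    return d["pixels"],X
def save(n,im): cv2.imwrite("pics/"+n,cv2.cvtColor(im,cv2.COLOR_RGB2BGR))
E
python3 - <<'E'
from h import *
for n in("top","scene"):
    im,X=cloud(n);np.savez(n+".npz",im=im,X=X);save(n+"0.png",im)
s=manip.sense();print(s)
E
```

```text
drive.py
pics
station.py
{'t': 0.1, 'q': array([ 9.33515046e-01,  5.28374630e-01,  1.43376141e+00, -2.04633196e-05,
        1.18140997e+00, -1.78497769e-01]), 'qd': array([-0.00041583, -0.00119761, -0.00427246,  0.00310121,  0.00184741,
       -0.00156343]), 'tau': array([-4.11156934e-04, -4.43307388e+01, -1.78585196e+01, -2.33694636e-04,
        3.89027919e-03,  1.29863139e-05]), 'tcp_pos': array([0.27640203, 0.55989346, 0.25243462]), 'tool_rot': array([ 2.27381355e-01,  9.73805302e-01, -9.00301137e-04, -3.78734466e-04]), 'force': array([0.17837473, 0.62370816, 0.66078789]), 'ft_torque': array([0.02374454, 0.0246047 , 0.0633493 ]), 'gripper_force': 0.0, 'finger_gap': 0.999532324836126}
```

View pics/top0.png

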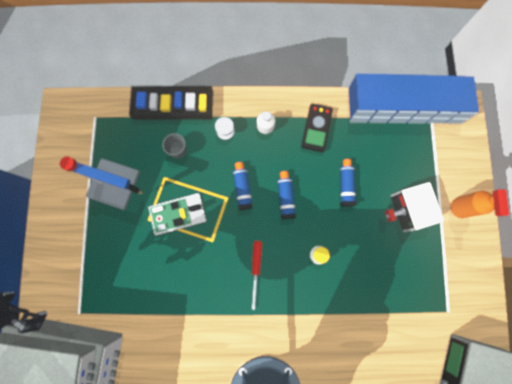

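View pics/scene0.png

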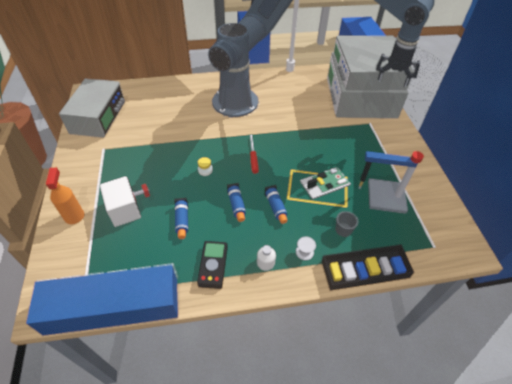

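The top view shows three packs lying at pixels (242,185), (286,193) and (347,182). The board is at (178,213), the needle near (140,192), the yellow outline at (194,209), the knob at (392,215), and a jar at (320,255). Next I'll measure these.

```bash
cat > m.py <<'E'
from h import *
def pca(P):
    c=P.mean(0);w,V=np.linalg.eigh(np.cov((P-c).T));return c,V[:,-1]
def packs(im,X):
    hsv=cv2.cvtColor(im,cv2.COLOR_RGB2HSV);H,S,V=[hsv[...,i].astype(int) for i in range(3)]
    z=X[...,2];reg=(X[...,0]>.2)&(X[...,0]<.85)&(z<.17)
    out=[]
    om=(H>5)&(H<20)&(S>150)&(z>.008)&reg
    n,l,st,ce=cv2.connectedComponentsWithStats(om.astype(np.uint8))
    for i in range(1,n):
        if st[i,4]>12: out.append((ce[i].round(0),X[l==i].mean(0).round(4),X[l==i][:,2].max().round(3),st[i,4]))
    return out
E
python3 - <<'E'
from m import *
for n in("top","scene"):
    d=np.load(n+".npz");im,X=d["im"],d["X"]
    print(n);[print(*o) for o in packs(im,X)]
    hsv=cv2.cvtColor(im,cv2.COLOR_RGB2HSV);H,S,V=[hsv[...,i].astype(int) for i in range(3)]
    reg=(X[...,0]>.2)&(X[...,0]<.9)
    for nm,m in dict(blue=(H>95)&(H<125)&(S>110)&(X[...,2]<.06)&(X[...,2]>.01),red=((H<5)|(H>172))&(S>140)&(V>80),yellow=(H>20)&(H<32)&(S>130),white=(S<40)&(V>180)).items():
        k,l,st,ce=cv2.connectedComponentsWithStats((m&reg).astype(np.uint8))
        for i in range(1,k):
            if st[i,4]>8:
                P=X[l==i];P=P[np.isfinite(P[:,0])]
                if len(P)>5:
                    c,a=pca(P[:,:2]);print(nm,ce[i].round(0),st[i,4],c.round(3),"z",np.percentile(P[:,2],[5,50,95]).round(3),"ax",a.round(2),"ext",np.ptp((P[:,:2]-c)@a).round(3))
d=np.load("top.npz");X=d["X"]
print("mat z",np.nanmedian(X[270:300,150:230,2]))
im=d["im"];save("board0.png",cv2.resize(im[150:250,60:240],None,fx=4,fy=4,interpolation=cv2.INTER_CUBIC))
E
```

```text
top
[347. 162.] [ 0.6832 -0.255   0.0292] 0.033 44
[239. 165.] [0.6713 0.0805 0.0303] 0.035 43
[284. 174.] [ 0.6428 -0.0578  0.0299] 0.035 46
[473. 204.] [ 0.5383 -0.602   0.1002] 0.169 828
blue [352. 105.] 68 [ 0.868 -0.28 ] z [0.02  0.039 0.058] ax [-1.    0.01] ext 0.059
blue [141. 102.] 122 [0.881 0.398] z [0.013 0.028 0.032] ax [-0.99  0.12] ext 0.036
blue [178. 102.] 92 [0.881 0.28 ] z [0.013 0.027 0.031] ax [-1.    0.01] ext 0.035
blue [347. 180.] 296 [ 0.623 -0.252] z [0.026 0.038 0.043] ax [-1.   -0.02] ext 0.069
blue [241. 183.] 294 [0.612 0.072] z [0.027 0.039 0.043] ax [-0.99 -0.16] ext 0.07
blue [285. 193.] 300 [ 0.584 -0.062] z [0.027 0.038 0.043] ax [-1.   -0.09] ext 0.067
blue [347. 199.] 78 [ 0.566 -0.25 ] z [0.025 0.038 0.044] ax [-0.03  1.  ] ext 0.039
blue [244. 202.] 67 [0.556 0.064] z [0.028 0.039 0.045] ax [-0.15  0.99] ext 0.04
blue [287. 211.] 69 [ 0.527 -0.066] z [0.03  0.04  0.043] ax [-0.05  1.  ] ext 0.04
red [315. 108.] 11 [ 0.859 -0.16 ] z [0.031 0.034 0.035] ax [-0.42  0.91] ext 0.013
red [327. 111.] 12 [ 0.85  -0.198] z [0.028 0.034 0.037] ax [-0.99 -
[... 6843 characters left out ...]
92.] 106 [0.564 0.228] z [0.006 0.01  0.013] ax [-0.03  1.  ] ext 0.081
white [410. 198.] 9 [0.635 0.561] z [-0.003  0.     0.002] ax [-1.    0.08] ext 0.031
white [182. 206.] 25 [ 0.579 -0.251] z [0.031 0.04  0.042] ax [-0.07  1.  ] ext 0.029
white [425. 228.] 45 [0.763 0.56 ] z [-0.004  0.001  0.003] ax [-1.  0.] ext 0.153
white [306. 246.] 261 [0.794 0.128] z [0.003 0.049 0.052] ax [-0.87 -0.49] ext 0.071
white [  1. 250.] 37 [ 0.395 -1.099] z [-0.391 -0.377 -0.362] ax [-1.   -0.05] ext 0.068
white [267. 254.] 198 [ 0.815 -0.001] z [0.05  0.06  0.086] ax [-0.99  0.12] ext 0.088
white [348. 268.] 103 [0.881 0.24 ] z [0.025 0.028 0.032] ax [-1.    0.04] ext 0.04
mat z -8.382311042698696e-05
```

View pics/board0.png

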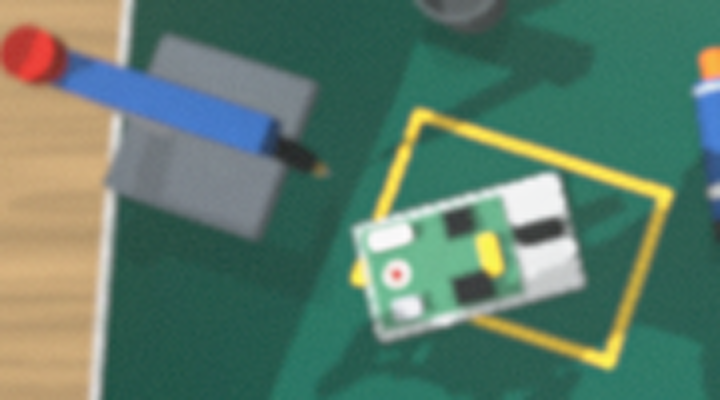

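The crop shows the board's red spot at crop (397,273), the fin at (540,230), and the needle tip near (325,172). I'll do the packs first. For each one I'll grip the cap lightly, lift along an arc, and let the pack pivot between the pads.

```bash
cat > g.py <<'E'
import sys
from h import *
# usage: g.py x y z [yaw of closing line] -> shift, turn in tool axes
a=[float(v) for v in sys.argv[1:]]
s=manip.sense();R=Ro.from_quat(s["tool_rot"]).as_matrix();y=R[:,1]
d=R.T@(np.array(a[:3])-s["tcp_pos"])
t=0
if len(a)>3:
    t=-((a[3]-np.arctan2(y[1],y[0])+np.pi/2)%np.pi-np.pi/2)
print("shift",d.round(4),"turn",round(t,3),"rows",int(np.ceil(max(np.linalg.norm(d)/.05,abs(t)/.15))),"q",s["q"].round(2),"t",s["t"])
E
python3 g.py .672 .079 .20 1.724; python3 g.py .672 .079 .027
R="-.568 -.256 .053 -.612 .7"; python3 drive.py '-.568 -.256 0 -.612 .7;-.568 -.256 0 -.612 .7;-.568 -.256 0 -.612 .7;-.568 -.256 0 -.612 .7;-.568 -.256 0 -.612 .7;-.568 -.256 0 -.612 .7;-.568 -.256 0 -.612 .7;-.568 -.256 0 -.612 .7;-.568 -.256 0 -.612 .7;-.568 -.256 0 -.612 .7;-.568 -.256 0 -.612 .7;-.568 -.256 0 -.612 .7;-.568 -.256 .053 -.612 .7;-.568 -.256 .11 -.612 .7;-.568 -.256 .11 -.612 .7;-.568 -.256 .11 -.612 .7;-.568 -.256 .11 -.612 .7;-.568 -.256 .11 -.612 .7' 20
python3 g.py .672 .079 .027 1.724
python3 - <<'E'
from h import *
im,X=cloud("wrist");save("w1.png",im)
E
```

```text
t: 1.9
tcp_pos: [0.6739, 0.0797, 0.1453]
tool_rot: [-0.077, 0.997, -0.0, 0.002]
force: [0.7, -0.6, 0.7]
finger_gap: 0.697
gripper_force: 0.0
shift [ 0.0024 -0.0003  0.1183] turn 0.001 rows 3 q [-0.05  0.72  1.38  0.    1.04 -1.77] t 1.9
```

View pics/w1.png

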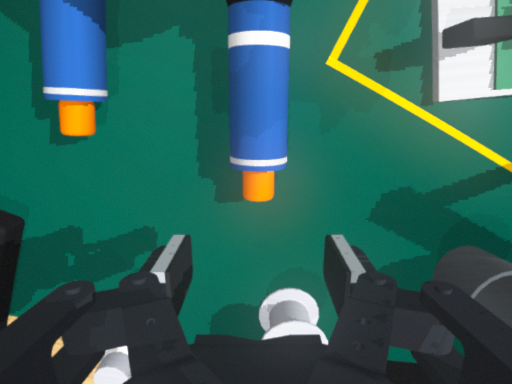

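The wrist view has the cap centred between the jaws at (258,185). I'll refine the cap position with depth, then descend.

```bash
python3 - <<'E'
from m import *
im,X=cloud("wrist")
for o in packs(im,X): print(*o)
hsv=cv2.cvtColor(im,cv2.COLOR_RGB2HSV)
m=(hsv[...,0]>95)&(hsv[...,0]<125)&(hsv[...,1]>110)&(X[...,2]>.03)&(np.abs(X[...,1]-.065)<.04)
c,a=pca(X[m][:,:2]);print(c,a,np.arctan2(a[1],a[0]))
E
python3 drive.py '.002 0 .05 0 .7;.002 0 .1 0 .7;.002 0 .118 0 .7;.002 0 .118 0 .7;.002 0 .118 0 .2;.002 0 .118 0 .2;.002 0 .118 0 .2;.002 0 .118 0 .2;.002 0 .118 0 .2;.002 0 .118 0 .2' 20
```

```text
[ 77. 117.] [ 0.6368 -0.0558  0.0281] 0.034 755
[256. 185.] [0.6661 0.0783 0.0301] 0.034 640
[0.59761749 0.06924055] [-0.98893223 -0.14836792] -2.9926749344301307
t: 3.0
tcp_pos: [0.6729, 0.079, 0.0282]
tool_rot: [-0.076, 0.997, -0.0, 0.003]
force: [0.2, 1.1, 6.2]
finger_gap: 0.275
gripper_force: 20.6
```

```bash
python3 drive.py '.002 0 -.01 0 .2;.006 0 -.022 0 .2;.01 0 -.033 0 .2;.015 0 -.044 0 .2;.022 0 -.054 0 .2;.028 0 -.063 0 .2;.028 0 -.063 0 .2' 20
python3 - <<'E'
from m import *
im,X=cloud("scene");save("s1.png",cv2.resize(im[150:260,180:340],None,fx=4,fy=4))
for o in packs(im,X): print(*o)
E
```

```text
t: 3.7
tcp_pos: [0.6423, 0.0746, 0.0898]
tool_rot: [-0.077, 0.997, -0.0, 0.0]
force: [0.8, -0.6, -2.0]
finger_gap: 0.27
gripper_force: 21.0
[ 66. 204.] [ 0.5625 -0.6109  0.0941] 0.169 757
[282. 202.] [0.6463 0.077  0.0875] 0.097 33
[240. 216.] [ 0.6432 -0.06    0.0279] 0.033 46
[181. 234.] [ 0.6832 -0.2566  0.0285] 0.035 48
```

View pics/s1.png

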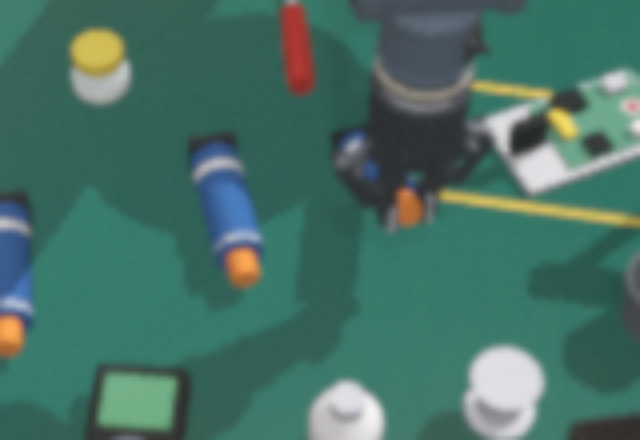

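Tool force of −2 N in z means the foot still rests on the mat, so the pack is pivoting as planned. I'll continue the arc.

```bash
python3 drive.py '.008 0 -.009 0 .2;.016 0 -.017 0 .2;.025 0 -.024 0 .2;.035 0 -.031 0 .2;.045 0 -.037 0 .2;.056 0 -.042 0 .2;.067 0 -.046 0 .2;.078 0 -.049 0 .2;.09 0 -.051 0 .2;.102 0 -.052 0 .2;.102 0 -.052 0 .2' 20
python3 - <<'E'
from m import *
for n in("scene","top"):
    im,X=cloud(n)
    for o in packs(im,X): print(*o)
    if n=="scene": save("s2.png",cv2.resize(im[110:260,180:380],None,fx=4,fy=4))
E
```

```text
t: 4.85
tcp_pos: [0.5394, 0.0592, 0.1401]
tool_rot: [-0.076, 0.997, 0.0, -0.002]
force: [0.0, -0.3, -4.6]
finger_gap: 0.272
gripper_force: 21.7
[272. 169.] [0.5451 0.0618 0.138 ] 0.146 30
[ 67. 204.] [ 0.5626 -0.611   0.0933] 0.169 766
[240. 216.] [ 0.6434 -0.0601  0.0282] 0.035 46
[181. 234.] [ 0.6836 -0.2564  0.029 ] 0.035 47
[347. 162.] [ 0.682  -0.255   0.0296] 0.035 41
[284. 174.] [ 0.6426 -0.0582  0.0299] 0.035 46
[473. 204.] [ 0.5383 -0.602   0.1003] 0.17 826
```

View pics/s2.png

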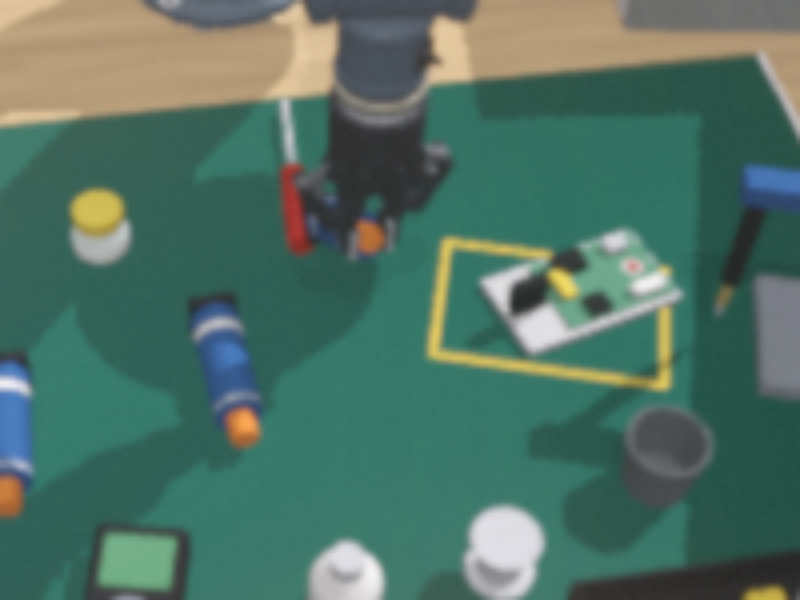

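```bash
cat > tilt.py <<'E'
from m import *
import sys
cx,cy=float(sys.argv[1]),float(sys.argv[2])
for n in("scene","wrist","top"):
    im,X=cloud(n)
    hsv=cv2.cvtColor(im,cv2.COLOR_RGB2HSV)
    m=(hsv[...,0]>95)&(hsv[...,0]<125)&(hsv[...,1]>110)&(np.hypot(X[...,0]-cx,X[...,1]-cy)<.09)&(X[...,2]<.16)&(X[...,2]>0.004)
    P=X[m];print(n,len(P))
    b=P[:,2]//.015
    for k in np.unique(b):
        if (b==k).sum()>4: q=P[b==k];print(q.mean(0).round(3),len(q), q[:,0].max().round(3))
E
python3 tilt.py .53 .055; python3 -c "
from station import manip;print(manip.sense()['force'])"
```

```text
scene 14
[0.497 0.034 0.083] 5 0.51
[0.521 0.042 0.1  ] 6 0.543
wrist 12942
[0.446 0.045 0.071] 350 0.468
[0.456 0.046 0.084] 1566 0.485
[0.473 0.049 0.098] 3141 0.502
[0.492 0.052 0.113] 3868 0.537
[0.508 0.053 0.126] 3609 0.534
[0.516 0.055 0.136] 404 0.521
top 0
[ 0.32213116 -0.54777025 -2.96802603]
```

Body points from the wrist camera put the pack at about 43° with its foot in the air, so the pads are holding it there. I'll raise it a little, then ease the opening to see whether the grip force drops.

```bash
python3 drive.py '0 0 -.012 0 .25;0 0 -.012 0 .26;0 0 -.012 0 .265;0 0 -.012 0 .265' 20
python3 drive.py '0 0 0 0 .27;0 0 0 0 .27;0 0 0 0 .27' 20;  python3 tilt.py .53 .055|sed -n '/wrist/,$p'
```

```text
t: 5.5
tcp_pos: [0.5422, 0.0592, 0.1524]
tool_rot: [-0.077, 0.997, -0.0, 0.0]
force: [0.0, -0.5, -3.8]
finger_gap: 0.27
gripper_force: 21.8
t: 5.8
tcp_pos: [0.5421, 0.0592, 0.1521]
tool_rot: [-0.077, 0.997, 0.0, -0.0]
force: [-0.9, -0.4, -3.3]
finger_gap: 0.264
gripper_force: 21.2
wrist 12458
[0.447 0.044 0.071] 149 0.458
[0.448 0.046 0.082] 1061 0.476
[0.467 0.048 0.099] 2121 0.494
[0.482 0.051 0.113] 2941 0.513
[0.499 0.053 0.128] 3638 0.537
[0.512 0.054 0.141] 2548 0.53
top 0
```

```bash
python3 drive.py '0 0 -.05 0 .2;0 0 -.05 0 .2;0 0 -.04 0 .2;0 0 -.03 0 .2;0 0 -.02 0 .2;0 0 -.01 0 .2;0 0 -.05 0 .2;0 0 -.05 0 .2;0 0 -.04 0 .2;0 0 -.03 0 .2;0 0 -.02 0 .2;0 0 -.01 0 .2;0 0 -.05 0 .2;0 0 -.05 0 .2' 20;  python3 tilt.py .53 .055|sed -n '/wrist/,$p'
```

```text
t: 7.35
tcp_pos: [0.5444, 0.059, 0.2037]
tool_rot: [-0.077, 0.997, -0.0, 0.003]
force: [1.9, -0.2, -3.3]
finger_gap: 0.271
gripper_force: 20.5
wrist 3156
[0.496 0.053 0.084] 320 0.51
[0.497 0.053 0.093] 118 0.506
[0.504 0.054 0.113] 508 0.52
[0.509 0.054 0.128] 689 0.524
[0.513 0.055 0.143] 838 0.53
[0.517 0.056 0.155] 679 0.533
top 46
[0.523 0.039 0.128] 7 0.533
[0.519 0.053 0.143] 17 0.529
[0.519 0.056 0.156] 21 0.527
```

Bobbing works: tilt is down to about 16°. I'll bob a few more times, ending with horizontal shakes.

```bash
python3 drive.py '0 0 -.05 0 .2;0 0 -.05 0 .2;0 0 0 0 .2;0 0 -.05 0 .2;0 0 -.05 0 .2;0 0 0 0 .2;0 0 -.05 0 .2;0 0 -.05 0 .2;0 0 0 0 .2;0 0 -.05 0 .2;0 0 -.05 0 .2;0 0 0 0 .2;0 0 0 0 .2' 20;  python3 tilt.py .53 .055|sed -n '/wrist/,$p'
```

```text
t: 8.8
tcp_pos: [0.5401, 0.0593, 0.2027]
tool_rot: [-0.076, 0.997, -0.0, 0.001]
force: [-3.7, -0.2, -3.2]
finger_gap: 0.266
gripper_force: 20.9
wrist 2137
[0.514 0.055 0.069] 196 0.527
[0.514 0.056 0.077] 53 0.52
[0.517 0.057 0.1  ] 185 0.53
[0.518 0.056 0.113] 338 0.532
[0.52  0.057 0.128] 419 0.533
[0.521 0.057 0.143] 518 0.535
[0.522 0.057 0.155] 428 0.536
top 50
[0.527 0.058 0.112] 10 0.535
[0.528 0.054 0.128] 17 0.538
[0.526 0.058 0.143] 13 0.534
[0.527 0.059 0.154] 8 0.535
```

```bash
python3 drive.py '0 0 .02 0 .2;0 0 .04 0 .2;0 0 .05 0 .2;0 0 .055 0 .2;0 0 .055 0 .2' 20;python3 drive.py '0 0 .003 0 .2;0 0 .003 0 .2' 20;python3 drive.py '0 0 .003 0 .2;0 0 .003 0 .2' 20; python3 tilt.py .53 .055|sed -n '/wrist/,$p'
```

```text
t: 9.45
tcp_pos: [0.5451, 0.059, 0.1512]
tool_rot: [-0.076, 0.997, -0.001, 0.004]
force: [-1.7, 0.6, 5.7]
finger_gap: 0.271
gripper_force: 21.7
t: 9.65
tcp_pos: [0.5472, 0.0588, 0.1508]
tool_rot: [-0.077, 0.997, -0.001, 0.007]
force: [-1.8, 0.1, 18.2]
finger_gap: 0.274
gripper_force: 23.1
t: 9.85
tcp_pos: [0.5485, 0.0589, 0.1491]
tool_rot: [-0.076, 0.997, -0.001, 0.009]
force: [-1.1, 1.6, 24.0]
finger_gap: 0.27
gripper_force: 25.1
wrist 4520
[0.525 0.058 0.014] 5 0.532
[0.519 0.056 0.023] 257 0.532
[0.519 0.056 0.035] 44 0.533
[0.523 0.057 0.053] 362 0.54
[0.525 0.057 0.068] 440 0.537
[0.526 0.057 0.083] 565 0.54
[0.528 0.057 0.098] 682 0.544
[0.529 0.057 0.11 ] 533 0.542
[0.535 0.058 0.123] 1632 0.548
top 2
```

```bash
python3 drive.py '0 0 -.004 0 .2;0 0 -.006 0 .2;0 0 -.006 0 .32;0 0 -.006 0 .32;0 0 -.006 0 .36;0 0 -.006 0 .6;0 0 -.006 0 .6' 20; python3 tilt.py .53 .055|sed -n '/wrist/,$p'
```

```text
t: 10.7
tcp_pos: [0.5421, 0.0591, 0.147]
tool_rot: [-0.076, 0.997, 0.0, -0.0]
force: [-0.5, 0.7, 0.4]
finger_gap: 0.603
gripper_force: 0.0
wrist 3009
[0.511 0.055 0.013] 42 0.518
[0.51  0.056 0.019] 37 0.515
[0.511 0.056 0.043] 39 0.52
[0.512 0.055 0.053] 167 0.524
[0.512 0.056 0.068] 212 0.524
[0.512 0.055 0.083] 253 0.521
[0.511 0.054 0.092] 84 0.52
[0.521 0.055 0.119] 885 0.544
[0.522 0.056 0.121] 1290 0.544
top 0
```

Pack A is standing: its column sits at x≈.511 at every height. On to pack B.

```bash
python3 drive.py '0 0 -.05 0 .7;0 0 -.07 0 .7;0 0 -.07 0 .7'; python3 g.py .645 -.058 .1 1.651; python3 g.py .645 -.058 .025 1.651
```

```text
t: 11.15
tcp_pos: [0.5444, 0.059, 0.2203]
tool_rot: [-0.077, 0.997, -0.001, 0.004]
force: [0.2, 0.2, -0.3]
finger_gap: 0.7
gripper_force: 0.0
shift [-0.0807 -0.1308  0.1211] turn 0.073 rows 4 q [-0.1   0.46  1.67  0.    1.   -1.82] t 11.15
shift [-0.0801 -0.1307  0.1961] turn 0.073 rows 5 q [-0.1   0.46  1.67  0.    1.   -1.82] t 11.15
```

```bash
python3 drive.py '-.08 -.131 0 .073 .7;-.08 -.131 0 .073 .7;-.08 -.131 0 .073 .7;-.08 -.131 0 .073 .7;-.08 -.131 .05 .073 .7;-.08 -.131 .1 .073 .7;-.08 -.131 .12 .073 .7;-.08 -.131 .12 .073 .7'
python3 - <<'E'
from m import *
im,X=cloud("wrist")
for o in packs(im,X): print(*o)
hsv=cv2.cvtColor(im,cv2.COLOR_RGB2HSV)
m=(hsv[...,0]>95)&(hsv[...,0]<125)&(hsv[...,1]>110)&(X[...,2]>.03)&(X[...,2]<.05)&(np.abs(X[...,1]+.062)<.04)
c,a=pca(X[m][:,:2]);print(c,a,np.arctan2(a[1],a[0]))
E
python3 g.py .644 -.057 .025 1.651
```

```text
t: 11.95
tcp_pos: [0.637, -0.0568, 0.0921]
tool_rot: [-0.04, 0.999, 0.002, -0.005]
force: [-0.2, -0.2, 0.3]
finger_gap: 0.703
gripper_force: 0.0
[237. 225.] [ 0.6401 -0.0674  0.0291] 0.033 296
[270. 220.] [ 0.6381 -0.048   0.0229] 0.024 24
[ 0.57093818 -0.06492553] [-0.99676963 -0.08031382] -3.0611922435280845
shift [-0.0052 -0.0002  0.0697] turn 0.0 rows 2 q [-0.26  0.75  1.5   0.    0.9  -1.91] t 12.0
```

```bash
python3 drive.py '0 0 .05 0 .7;0 0 .074 0 .7;0 0 .074 0 .7;0 0 .074 0 .2;0 0 .074 0 .2;0 0 .074 0 .2;0 0 .074 0 .2;0 0 .074 0 .2;0 0 .074 0 .2;0 0 .074 0 .2' 20
```

```text
t: 13.0
tcp_pos: [0.6433, -0.0586, 0.0258]
tool_rot: [-0.04, 0.999, -0.001, 0.003]
force: [0.1, -0.2, 6.9]
finger_gap: 0.274
gripper_force: 20.7
```

```bash
python3 drive.py '.006 0 -.022 0 .2;.015 0 -.044 0 .2;.028 0 -.063 0 .2;.044 0 -.08 0 .2;.063 0 -.1 0 .2;.08 0 -.14 0 .2;.08 0 -.18 0 .2;.08 0 -.18 0 .2;.08 0 -.13 0 .2;.08 0 -.18 0 .2;.08 0 -.18 0 .2;.08 0 -.13 0 .2;.08 0 -.18 0 .2;.08 0 -.18 0 .2;.08 0 -.13 0 .2;.08 0 -.18 0 .2;.08 0 -.18 0 .2' 20
python3 drive.py '0 0 -.05 0 .2;0 0 -.05 0 .2;0 0 0 0 .2;0 0 -.05 0 .2;0 0 -.05 0 .2;0 0 0 0 .2;0 0 -.05 0 .2;0 0 -.05 0 .2;0 0 0 0 .2;0 0 -.05 0 .2;0 0 -.05 0 .2;0 0 0 0 .2;0 0 0 0 .2' 20
python3 tilt.py .56 -.063|sed -n '/wrist/,$p'
```

```text
t: 14.7
tcp_pos: [0.564, -0.0652, 0.2043]
tool_rot: [-0.04, 0.999, -0.001, 0.003]
force: [3.4, -0.3, -0.9]
finger_gap: 0.269
gripper_force: 20.5
t: 16.0
tcp_pos: [0.5597, -0.0641, 0.2063]
tool_rot: [-0.04, 0.999, -0.001, 0.003]
force: [-2.6, 1.2, -2.9]
finger_gap: 0.272
gripper_force: 20.7
wrist 1935
[ 0.538 -0.059  0.074] 6 0.542
[ 0.53  -0.066  0.083] 227 0.542
[ 0.53  -0.067  0.092] 35 0.535
[ 0.534 -0.065  0.113] 312 0.546
[ 0.535 -0.066  0.128] 415 0.549
[ 0.537 -0.065  0.143] 521 0.55
[ 0.539 -0.065  0.155] 419 0.552
top 0
```

```bash
python3 drive.py '0 0 -.05 0 .2;0 0 -.05 0 .2;0 0 0 0 .2;0 0 -.05 0 .2;0 0 -.05 0 .2;0 0 0 0 .2;0 0 .02 0 .2;0 0 .04 0 .2;0 0 .05 0 .2;0 0 .054 0 .2;0 0 .054 0 .2' 20;python3 drive.py '0 0 .004 0 .2;0 0 .004 0 .2' 20;python3 drive.py '0 0 .003 0 .2;0 0 .003 0 .2' 20; python3 tilt.py .55 -.065|sed -n '/wrist/,$p'
```

```text
t: 17.25
tcp_pos: [0.5626, -0.0649, 0.1517]
tool_rot: [-0.04, 0.999, -0.001, 0.002]
force: [-0.3, 0.5, -1.6]
finger_gap: 0.27
gripper_force: 20.6
t: 17.45
tcp_pos: [0.5639, -0.0652, 0.1483]
tool_rot: [-0.04, 0.999, -0.001, 0.003]
force: [-0.6, 0.5, 6.9]
finger_gap: 0.274
gripper_force: 21.5
t: 17.65
tcp_pos: [0.566, -0.0658, 0.1479]
tool_rot: [-0.04, 0.999, -0.002, 0.006]
force: [-0.8, 1.0, 19.5]
finger_gap: 0.269
gripper_force: 23.0
wrist 4604
[ 0.533 -0.067  0.023] 245 0.545
[ 0.532 -0.067  0.032] 49 0.537
[ 0.537 -0.066  0.053] 352 0.549
[ 0.539 -0.066  0.068] 442 0.555
[ 0.541 -0.066  0.083] 559 0.557
[ 0.543 -0.066  0.098] 697 0.558
[ 0.544 -0.066  0.11 ] 543 0.562
[ 0.55  -0.066  0.123] 1716 0.562
top 0
```

```bash
python3 drive.py '0 0 -.004 0 .2;0 0 -.005 0 .2;0 0 -.005 0 .32;0 0 -.005 0 .32;0 0 -.005 0 .36;0 0 -.005 0 .6;0 0 -.005 0 .6' 20; python3 tilt.py .55 -.065|sed -n '/wrist/,$p'; python3 drive.py '0 0 -.05 0 .7;0 0 -.075 0 .7;0 0 -.075 0 .7'; python3 g.py .685 -.256 .1 1.531
```

```text
t: 18.5
tcp_pos: [0.5614, -0.0645, 0.1471]
tool_rot: [-0.04, 0.999, 0.0, -0.0]
force: [-0.8, 0.4, 0.2]
finger_gap: 0.6
gripper_force: 0.0
wrist 2339
[ 0.524 -0.066  0.013] 7 0.525
[ 0.526 -0.07   0.043] 6 0.537
[ 0.524 -0.066  0.053] 86 0.531
[ 0.524 -0.066  0.068] 113 0.53
[ 0.523 -0.067  0.082] 126 0.53
[ 0.524 -0.072  0.095] 25 0.531
[ 0.528 -0.067  0.119] 636 0.552
[ 0.531 -0.066  0.121] 1337 0.554
top 0
t: 18.95
tcp_pos: [0.5641, -0.0653, 0.2262]
tool_rot: [-0.04, 0.999, -0.001, 0.004]
force: [0.0, 0.2, -0.1]
finger_gap: 0.701
gripper_force: 0.0
shift [-0.1042 -0.1994  0.1277] turn 0.12 rows 6 q [-0.31  0.48  1.61  0.    1.04 -1.96] t 18.95
```

```bash
python3 drive.py '-.104 -.199 0 .12 .7;-.104 -.199 0 .12 .7;-.104 -.199 0 .12 .7;-.104 -.199 0 .12 .7;-.104 -.199 0 .12 .7;-.104 -.199 .05 .12 .7;-.104 -.199 .1 .12 .7;-.104 -.199 .12 .12 .7;-.104 -.199 .12 .12 .7;-.104 -.199 .12 .12 .7'
python3 - <<'E'
from m import *
im,X=cloud("wrist")
for o in packs(im,X): print(*o)
hsv=cv2.cvtColor(im,cv2.COLOR_RGB2HSV)
m=(hsv[...,0]>95)&(hsv[...,0]<125)&(hsv[...,1]>110)&(X[...,2]>.03)&(X[...,2]<.05)&(np.abs(X[...,1]+.255)<.04)
c,a=pca(X[m][:,:2]);print(c,a,np.arctan2(a[1],a[0]))
E
python3 g.py .684 -.256 .025 1.531
```

```text
t: 19.95
tcp_pos: [0.6811, -0.2545, 0.1017]
tool_rot: [0.02, 1.0, 0.0, -0.0]
force: [-0.4, 0.8, 0.6]
finger_gap: 0.703
gripper_force: 0.0
[238. 209.] [ 0.6766 -0.2656  0.0287] 0.034 283
[269. 208.] [ 0.6785 -0.2461  0.0235] 0.027 52
[ 0.6117933  -0.25597381] [-0.99985003  0.01731839] 3.1242733967414633
shift [-0.0018 -0.0008  0.0784] turn 0.0 rows 2 q [-0.51  0.83  1.25 -0.    1.05 -2.04] t 20.0
```

```bash
python3 drive.py '0 0 .05 0 .7;-.001 -.001 .077 0 .7;-.001 -.001 .077 0 .7;-.001 -.001 .077 0 .2;-.001 -.001 .077 0 .2;-.001 -.001 .077 0 .2;-.001 -.001 .077 0 .2;-.001 -.001 .077 0 .2;-.001 -.001 .077 0 .2;-.001 -.001 .077 0 .2' 20
python3 drive.py '.006 0 -.022 0 .2;.015 0 -.044 0 .2;.028 0 -.063 0 .2;.044 0 -.08 0 .2;.063 0 -.1 0 .2;.08 0 -.14 0 .2;.08 0 -.18 0 .2;.08 0 -.18 0 .2;.08 0 -.13 0 .2;.08 0 -.18 0 .2;.08 0 -.18 0 .2;.08 0 -.13 0 .2;.08 0 -.18 0 .2;.08 0 -.18 0 .2;.08 0 -.13 0 .2;.08 0 -.18 0 .2;.08 0 -.18 0 .2' 20
python3 drive.py '0 0 -.05 0 .2;0 0 -.05 0 .2;0 0 0 0 .2;0 0 -.05 0 .2;0 0 -.05 0 .2;0 0 0 0 .2;0 0 -.05 0 .2;0 0 -.05 0 .2;0 0 0 0 .2;0 0 -.05 0 .2;0 0 -.05 0 .2;0 0 0 0 .2;0 0 -.05 0 .2;0 0 -.05 0 .2;0 0 0 0 .2;0 0 -.05 0 .2;0 0 -.05 0 .2;0 0 0 0 .2;0 0 0 0 .2' 20
python3 tilt.py .6 -.255|sed -n '/wrist/,$p'
```

```text
t: 21.0
tcp_pos: [0.6843, -0.257, 0.0288]
tool_rot: [0.02, 1.0, -0.002, 0.003]
force: [0.4, -1.3, 6.4]
finger_gap: 0.27
gripper_force: 19.7
t: 22.7
tcp_pos: [0.6035, -0.2533, 0.2054]
tool_rot: [0.02, 1.0, -0.001, 0.001]
force: [0.4, -0.3, -1.5]
finger_gap: 0.269
gripper_force: 20.4
t: 24.6
tcp_pos: [0.6019, -0.2522, 0.2106]
tool_rot: [0.02, 1.0, -0.003, 0.004]
force: [-0.4, 1.0, -5.1]
finger_gap: 0.26
gripper_force: 20.0
wrist 955
[ 0.594 -0.251  0.069] 62 0.599
[ 0.592 -0.251  0.077] 15 0.595
[ 0.591 -0.25   0.104] 12 0.593
[ 0.591 -0.251  0.113] 154 0.601
[ 0.591 -0.252  0.128] 226 0.6
[ 0.59  -0.252  0.143] 273 0.599
[ 0.589 -0.252  0.155] 213 0.597
top 57
[ 0.593 -0.239  0.065] 11 0.602
[ 0.603 -0.235  0.113] 15 0.616
[ 0.603 -0.234  0.127] 11 0.617
[ 0.608 -0.233  0.142] 13 0.617
[ 0.604 -0.233  0.155] 5 0.611
```

```bash
python3 drive.py '0 0 .02 0 .2;0 0 .04 0 .2;0 0 .05 0 .2;0 0 .055 0 .2;0 0 .055 0 .2' 20;python3 drive.py '0 0 .004 0 .2;0 0 .004 0 .2' 20;python3 drive.py '0 0 .003 0 .2;0 0 .003 0 .2' 20; python3 tilt.py .6 -.252|sed -n '/wrist/,$p'
```

```text
t: 25.25
tcp_pos: [0.6091, -0.2557, 0.1603]
tool_rot: [0.02, 1.0, -0.005, 0.01]
force: [1.5, 1.5, 14.5]
finger_gap: 0.26
gripper_force: 24.0
t: 25.45
tcp_pos: [0.6109, -0.2566, 0.1592]
tool_rot: [0.02, 1.0, -0.007, 0.013]
force: [1.6, 2.1, 23.3]
finger_gap: 0.254
gripper_force: 26.2
t: 25.65
tcp_pos: [0.6113, -0.2565, 0.1584]
tool_rot: [0.02, 1.0, -0.007, 0.013]
force: [0.6, 4.7, 32.4]
finger_gap: 0.257
gripper_force: 28.4
wrist 3212
[ 0.598 -0.253  0.013] 55 0.608
[ 0.597 -0.253  0.021] 121 0.606
[ 0.596 -0.252  0.043] 39 0.602
[ 0.597 -0.254  0.053] 229 0.611
[ 0.597 -0.254  0.068] 296 0.608
[ 0.597 -0.254  0.083] 355 0.608
[ 0.597 -0.254  0.098] 453 0.609
[ 0.6   -0.256  0.117] 768 0.614
[ 0.602 -0.255  0.121] 889 0.614
[ 0.6   -0.257  0.14 ] 7 0.601
top 47
[ 0.614 -0.235  0.055] 9 0.626
[ 0.614 -0.236  0.066] 13 0.628
[ 0.615 -0.236  0.082] 13 0.624
[ 0.614 -0.235  0.098] 8 0.621
```

```bash
python3 drive.py '0 0 -.005 0 .2;0 0 -.009 0 .2;0 0 -.009 0 .2;0 0 -.009 0 .32;0 0 -.009 0 .32;0 0 -.009 0 .36;0 0 -.009 0 .6;0 0 -.009 0 .6' 20;  python3 drive.py '0 0 -.05 0 .7;0 0 -.09 0 .7;0 0 -.09 0 .7;0 0 -.09 0 .7'
python3 tilt.py .6 -.252;python3 - <<'E'
from m import *
for n in("top","scene"):
    im,X=cloud(n);np.savez(n+".npz",im=im,X=X)
    for o in packs(im,X): print(*o)
    save(n+"3.png",im)
E
```

```text
t: 26.6
tcp_pos: [0.6018, -0.2522, 0.1516]
tool_rot: [0.02, 1.0, 0.0, -0.001]
force: [0.5, 0.3, -0.5]
finger_gap: 0.595
gripper_force: 0.0
t: 27.0
tcp_pos: [0.6025, -0.2526, 0.2433]
tool_rot: [0.02, 1.0, -0.001, 0.001]
force: [-0.9, 0.5, -0.3]
finger_gap: 0.7
gripper_force: 0.0
scene 219
[ 0.625 -0.246  0.011] 10 0.637
[ 0.636 -0.252  0.02 ] 16 0.64
[ 0.634 -0.252  0.053] 28 0.64
[ 0.632 -0.251  0.067] 35 0.641
[ 0.633 -0.252  0.082] 40 0.64
[ 0.634 -0.251  0.097] 33 0.64
[ 0.625 -0.255  0.116] 36 0.639
[ 0.626 -0.25   0.121] 17 0.638
wrist 1774
[ 0.596 -0.251  0.013] 31 0.604
[ 0.596 -0.254  0.02 ] 38 0.604
[ 0.598 -0.249  0.043] 15 0.612
[ 0.597 -0.253  0.053] 105 0.607
[ 0.597 -0.253  0.068] 122 0.61
[ 0.597 -0.254  0.082] 143 0.612
[ 0.597 -0.253  0.098] 170 0.608
[ 0.607 -0.255  0.119] 536 0.634
[ 0.61  -0.254  0.121] 614 0.634
top 138
[ 0.605 -0.24   0.011] 10 0.62
[ 0.606 -0.243  0.053] 16 0.633
[ 0.607 -0.241  0.068] 24 0.627
[ 0.609 -0.239  0.082] 18 0.627
[ 0.61  -0.238  0.097] 23 0.628
[ 0.613 -0.239  0.115] 35 0.629
[ 0.612 -0.24   0.121] 12 0.623
[473. 204.] [ 0.5383 -0.6021  0.0995] 0.169 838
[290. 199.] [ 0.5466 -0.0636  0.1438] 0.147 46
[243. 203.] [0.5351 0.0606 0.1445] 0.147 14
[270. 166.] [0.5363 0.0565 0.141 ] 0.148 40
[235. 173.] [ 0.5512 -0.0642  0.1422] 0.148 40
[ 66. 204.] [ 0.5625 -0.611   0.0939] 0.169 760
[176. 197.] [ 0.6208 -0.2533  0.1422] 0.148 47
```

View pics/scene3.png

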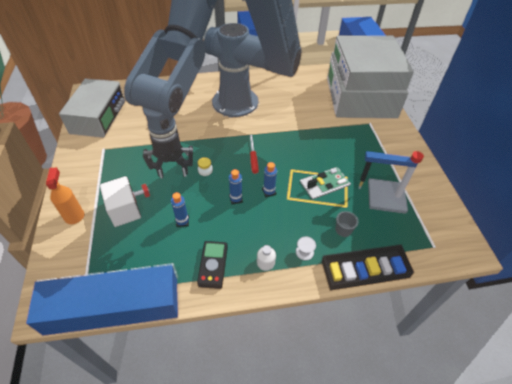

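The scene view shows all three packs upright, at (180,208), (235,186) and (270,179) in pixels. Next I'll measure the board, outline and needle.

```bash
cat > b.py <<'E'
from m import *
def board(im,X):
    hsv=cv2.cvtColor(im,cv2.COLOR_RGB2HSV);H,S,V=[hsv[...,i].astype(int) for i in range(3)]
    x,y,z=[X[...,i] for i in range(3)]
    reg=(x>.3)&(x<.75)&(y>.1)&(y<.5)
    # spot: red among board height
    m=reg&((H<8)|(H>170))&(S>70)&(z>.008)&(z<.03)
    spot=X[m].mean(0) if m.sum()>2 else None
    f=reg&(z>.034)&(z<.056)
    k,l,st,ce=cv2.connectedComponentsWithStats(f.astype(np.uint8))
    fin=None
    if k>1:
        i=1+np.argmax(st[1:,4]);P=X[l==i];fin=P.mean(0),pca(P[:,:2])[1],len(P)
    w=reg&(z>.006)&(z<.03)
    k,l,st,ce=cv2.connectedComponentsWithStats(w.astype(np.uint8))
    i=1+np.argmax(st[1:,4]);r=cv2.minAreaRect(X[l==i][:,:2].astype(np.float32))
    return spot,(m.sum()),fin,r
def tape(im,X):
    hsv=cv2.cvtColor(im,cv2.COLOR_RGB2HSV);H,S,V=[hsv[...,i].astype(int) for i in range(3)]
    m=(H>18)&(H<34)&(S>110)&(X[...,2]<.006)&(X[...,0]>.35)&(X[...,0]<.7)&(X[...,1]>.08)&(X[...,1]<.45)
    return cv2.minAreaRect(X[m][:,:2].astype(np.float32))
def needle(im,X):
    x,y,z=[X[...,i] for i in range(3)]
    m=(z>.03)&(z<.15)&(np.abs(x-.565)<.07)&(np.abs(y-.385)<.07)
    P=X[m];b=P[:,2]//.02
    for k in np.unique(b): print("   ndl",P[b==k].mean(0).round(4),(b==k).sum())
    m=(im[...,2]>110)&(im[...,0]<90)&(z>.17)&(z<.22)&(y>.3)
    P=X[m]; c,a=pca(P[:,:2]);print("   arm",c,a,cv2.minAreaRect(P[:,:2].astype(np.float32)))
E
python3 - <<'E'
from b import *
for n in("top","scene"):
    d=np.load(n+".npz");im,X=d["im"],d["X"]
    print(n,*board(im,X));print("tape",tape(im,X));needle(im,X)
E
```

```text
top [0.50764036 0.32342571 0.01476413] 3 (array([0.53808514, 0.21099135, 0.04593215]), array([-0.2454641 ,  0.96940568]), 68) ((0.5227593779563904, 0.2702455222606659), (0.09094420820474625, 0.1621018499135971), 15.599173545837402)
tape ((0.5403016805648804, 0.23916026949882507), (0.21737420558929443, 0.1458956003189087), 71.99162292480469)
   ndl [0.5826 0.3775 0.0337] 2
   ndl [0.583  0.3757 0.0513] 6
   ndl [0.5828 0.3708 0.0785] 4
   ndl [0.5813 0.371  0.0916] 14
   ndl [0.5801 0.3701 0.1126] 13
   ndl [0.5807 0.3697 0.1304] 21
   ndl [0.5802 0.3687 0.1467] 8
   arm [0.59005979 0.42352552] [-0.99219766 -0.12467476] ((0.37928736209869385, 0.40103137493133545), (0.519361138343811, 0.13760194182395935), 6.472371578216553)
scene None 1 (array([0.7159138, 0.2813078, 0.0454407]), array([-0.37149121,  0.92843647]), 112) ((0.6140058636665344, 0.4643399119377136), (0.10910091549158096, 0.13495193421840668), 73.03244018554688)
tape ((0.5372201800346375, 0.23993991315364838), (0.21476580202579498, 0.1499119997024536), 72.28189086914062)
   ndl [0.5842 0.3754 0.0344] 3
   ndl [0.5848 0.3747 0.0497] 7
   ndl [0.5874 0.3737 0.0699] 9
   ndl [0.5881 0.3719 0.0896] 25
   ndl [0.5898 0.3723 0.1113] 20
   ndl [0.5887 0.3725 0.1299] 24
   ndl [0.589  0.3732 0.1449] 12
   arm [0.60396649 0.42452898] [0.3495218  0.93692823] ((0.6040905117988586, 0.43651604652404785), (0.16074633598327637, 0.031697358936071396), 69.70738983154297)
```

```bash
python3 g.py .5385 .212 .1 .267; python3 g.py .5385 .212 .041 .267
```

```text
shift [0.0808 0.4608 0.1415] turn 1.264 rows 10 q [-0.57  0.58  1.37  0.    1.19 -2.1 ] t 27.25
shift [0.0806 0.4606 0.2005] turn 1.264 rows 11 q [-0.57  0.58  1.37  0.    1.19 -2.1 ] t 27.25
```

```bash
python3 drive.py '.081 .461 0 1.264 .5;.081 .461 0 1.264 .5;.081 .461 0 1.264 .5;.081 .461 0 1.264 .5;.081 .461 0 1.264 .5;.081 .461 0 1.264 .5;.081 .461 0 1.264 .5;.081 .461 0 1.264 .5;.081 .461 0 1.264 .5;.081 .461 0 1.264 .5;.081 .461 0 1.264 .5;.081 .461 0 1.264 .5;.081 .461 .05 1.264 .5;.081 .461 .1 1.264 .5;.081 .461 .13 1.264 .5;.081 .461 .13 1.264 .5;.081 .461 .13 1.264 .5' 60
python3 - <<'E'
from b import *
im,X=cloud("wrist");save("w4.png",im)
z=X[...,2];f=(z>.034)&(z<.056)&(np.hypot(X[...,0]-.54,X[...,1]-.21)<.05)
print(f.sum(),X[f].mean(0),pca(X[f][:,:2])[1])
hsv=cv2.cvtColor(im,cv2.COLOR_RGB2HSV)
E
python3 g.py .5385 .212 .041 .267
```

```text
t: 28.95
tcp_pos: [0.5401, 0.2102, 0.1122]
tool_rot: [0.607, 0.794, -0.0, -0.0]
force: [0.6, 0.0, 0.6]
finger_gap: 0.507
gripper_force: 0.0
1450 [0.53559963 0.21504531 0.04725582] [-0.2740847   0.96170556]
shift [ 0.002  -0.0022  0.0724] turn -0.001 rows 2 q [ 0.18  0.66  1.66 -0.    0.82 -0.09] t 29.0
```

View pics/w4.png

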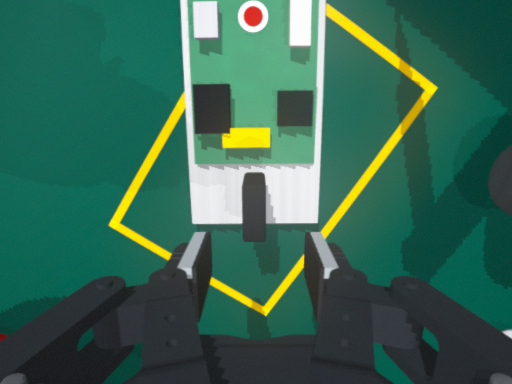

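The wrist view has the fin at (254,205), square between the jaws, and the spot at (253,17). I'll descend and grip.

```bash
python3 drive.py '.001 -.002 .04 0 .5;.001 -.002 .071 0 .5;.001 -.002 .071 0 .5;.001 -.002 .071 0 .1;.001 -.002 .071 0 .1;.001 -.002 .071 0 .1;.001 -.002 .071 0 .1;.001 -.002 .071 0 .1;.001 -.002 .071 0 .1' 60; python3 - <<'E'
from b import *
im,X=cloud("top");print(*board(im,X))
E
python3 g.py .5485 .2676 .041 -.314
```

```text
t: 29.9
tcp_pos: [0.5387, 0.212, 0.044]
tool_rot: [0.607, 0.795, 0.001, 0.001]
force: [-1.2, -1.7, 7.5]
finger_gap: 0.149
gripper_force: 59.9
None 0 (array([0.73351209, 0.30388688, 0.04502731]), array([-0.99922095,  0.03946514]), 38) ((0.5772520303726196, 0.4658415913581848), (0.09093675017356873, 0.06199546530842781), 72.2791519165039)
shift [0.0511 0.024  0.0031] turn 0.581 rows 4 q [ 0.18  0.77  1.69 -0.    0.67 -0.08] t 29.95
```

```bash
python3 drive.py '.006 .003 -.001 .07 .1;.012 .006 -.001 .14 .1;.018 .009 -.001 .22 .1;.024 .012 -.001 .29 .1;.03 .014 -.001 .36 .1;.036 .017 -.001 .43 .1;.042 .02 -.001 .5 .1;.048 .022 -.001 .55 .1;.051 .024 -.001 .58 .1;.051 .024 -.001 .58 .1;.051 .024 -.001 .58 .1' 60; cat > sp.py <<'E'
from b import *
for n in("top","scene"):
    im,X=cloud(n)
    hsv=cv2.cvtColor(im,cv2.COLOR_RGB2HSV);H,S,V=[hsv[...,i].astype(int) for i in range(3)]
    x,y,z=[X[...,i] for i in range(3)]
    m=((H<10)|(H>168))&(S>60)&(z<.03)&(z>.006)&(np.hypot(x-.584,y-.377)<.06)
    print(n,m.sum(),X[m].mean(0) if m.any() else 0, np.argwhere(m).mean(0) if m.any() else 0)
    m=(np.hypot(x-.584,y-.377)<.02)&(z>.024)&(z<.06);print("needle",X[m].mean(0),m.sum())
    c=im[150:240,110:230] if n=="top" else im[140:230,310:430]
    save(n+"_sp.png",cv2.resize(c,None,fx=6,fy=6,interpolation=cv2.INTER_CUBIC))
E
python3 sp.py; python3 -c "
import cv2,numpy as np
a=cv2.imread('pics/top_sp.png');b=cv2.imread('pics/scene_sp.png');cv2.imwrite('pics/sp1.png',cv2.resize(np.hstack([a,b]),(800,300)))"
```

```text
t: 31.05
tcp_pos: [0.5464, 0.2675, 0.044]
tool_rot: [0.808, 0.589, -0.0, -0.0]
force: [-4.1, -0.5, 6.4]
finger_gap: 0.154
gripper_force: 59.8
top 0 0 0
needle [nan nan nan] 0
scene 3 [0.58252875 0.37785555 0.01671844] [189.66666667 358.33333333]
needle [0.58516281 0.37445057 0.0483525 ] 12sp.py:8: RuntimeWarning: Mean of empty slice.
  m=(np.hypot(x-.584,y-.377)<.02)&(z>.024)&(z<.06);print("needle",X[m].mean(0),m.sum())
  ret = um.true_divide(
```

View pics/sp1.png

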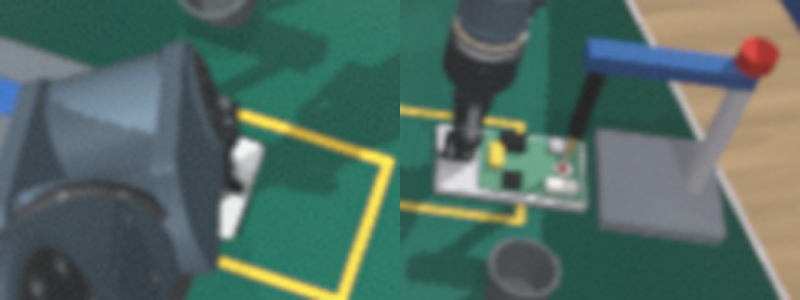

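Left panel: the top camera is blocked by the arm. Right panel (scene): the spot is at about (358,190) with the needle tip just above it. I'll refine that to subpixel.

```bash
cat > sc.py <<'E'
from h import *
d=manip.snapshot("scene");im=d["pixels"].astype(float)
h=384;f=h/2/np.tan(np.radians(d["fov_y"])/2);K=np.array([[f,0,d["cx"]],[0,f,d["cy"]],[0,0,1.]]);D=np.array([d["k1"],0,0,0.])
def ray(u,v,z):
    n=cv2.undistortPoints(np.array([[[u,v]]],float),K,D)[0,0];r=d["R"].T@np.array([*n,1]);c=-d["R"].T@d["t"];return (c+r*(z-c[2])/r[2]).round(4)
def proj(P): return cv2.projectPoints(np.array([P],float),cv2.Rodrigues(d["R"])[0],d["t"],K,D)[0].ravel().round(2)
red=np.clip(im[...,0]-np.maximum(im[...,1],im[...,2]),0,None);w=red[180:200,350:368]
w=np.where(w>25,w,0);v,u=np.mgrid[180:200,350:368];uc,vc=(w*u).sum()/w.sum(),(w*v).sum()/w.sum()
print("spot px",uc,vc,"world",ray(uc,vc,.014),(w>0).sum())
print("pred needle tip px",proj([.584,.377,.026]),"top z.075",proj([.584,.377,.075]),"under tip",proj([.584,.377,.014]))
save("tip.png",cv2.resize(d["pixels"][165:205,340:385],None,fx=14,fy=14,interpolation=cv2.INTER_NEAREST))
E
python3 sc.py
```

```text
spot px 358.4488888888889 189.97333333333333 world [0.582  0.3792 0.014 ] 6
pred needle tip px [358.84 188.39] top z.075 [362.13 179.56] under tip [358.07 190.48]
```

View pics/tip.png

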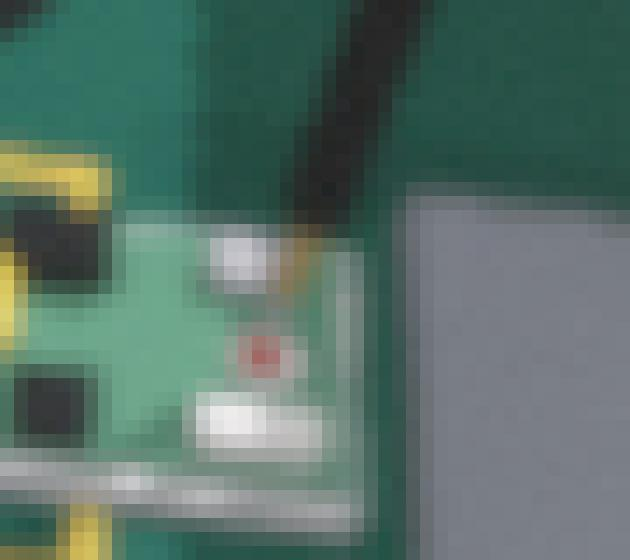

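```bash
python3 drive.py '0 .002 0 0 .1;0 .002 0 0 .1;0 .002 0 0 .1' 60; python3 drive.py '0 .002 -.001 0 .5;0 .002 -.001 0 .5;0 .002 -.001 0 .5;0 .002 -.001 0 .5;0 .002 -.05 0 .5;-.03 .002 -.1 0 .5;-.06 .002 -.14 0 .5;-.06 .002 -.14 0 .5;-.06 .002 -.14 0 .5';python3 sc.py; python3 - <<'E'
from h import *
im,X=cloud("wrist");save("w5.png",im)
x,y,z=[X[...,i] for i in range(3)]
hsv=cv2.cvtColor(im,cv2.COLOR_RGB2HSV);H,S,V=[hsv[...,i].astype(int) for i in range(3)]
m=((H<10)|(H>168))&(S>60)&(z<.03)&(z>.006)&(np.hypot(x-.584,y-.377)<.06)
print(m.sum(),X[m].mean(0),np.argwhere(m).mean(0))
m=(z>.028)&(z<.16)&(np.hypot(x-.584,y-.377)<.03);P=X[m];b=P[:,2]//.015
for k in np.unique(b): print(P[b==k].mean(0).round(4),(b==k).sum())
E
```

```text
t: 31.5
tcp_pos: [0.5465, 0.2674, 0.044]
tool_rot: [0.809, 0.588, -0.001, -0.001]
force: [-8.0, 2.3, 8.8]
finger_gap: 0.153
gripper_force: 60.2
t: 32.4
tcp_pos: [0.5333, 0.2085, 0.184]
tool_rot: [0.809, 0.588, 0.002, 0.001]
force: [-0.6, -0.2, -0.3]
finger_gap: 0.498
gripper_force: 0.0
spot px 358.447963800905 189.98190045248867 world [0.582  0.3791 0.014 ] 6
pred needle tip px [358.84 188.39] top z.075 [362.13 179.56] under tip [358.07 190.48]
0 [nan nan nan] [nan nan]<stdin>:6: RuntimeWarning: Mean of empty slice.
  ret = um.true_divide(
```

View pics/w5.png

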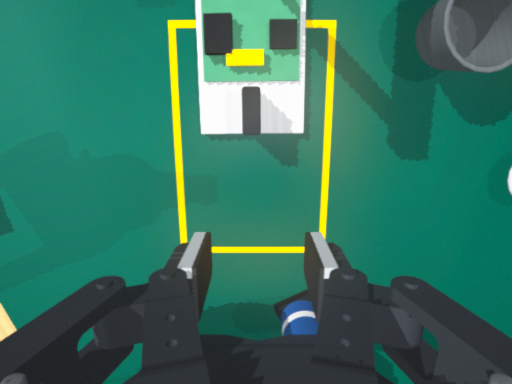

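The wrist view shows the board's fin at (251,110), centred laterally in the tape (mid column about 252). To check lengthwise position I'll measure the board's rear edge (row 134) against the near tape line (row 250) and far tape line (row 22).

```bash
python3 - <<'E'
from h import *
s=manip.sense();d=manip.snapshot("wrist");im=d["pixels"].astype(int)
f=192/np.tan(np.radians(d["fov_y"])/2);K=np.array([[f,0,d["cx"]],[0,f,d["cy"]],[0,0,1.]]);D=np.array([d["k1"],0,0,0.])
H=d["hand_eye"];R=Ro.from_quat(s["tool_rot"]).as_matrix()
def ray(u,v,z):
    n=cv2.undistortPoints(np.array([[[u,v]]],float),K,D)[0,0];r=R@H[:3,:3]@np.array([*n,1]);c=R@H[:3,3]+s["tcp_pos"];return c+r*(z-c[2])/r[2]
yel=im[...,0]+im[...,1]-2*im[...,2]
def rows(c,a,b):
    w=np.clip(yel[a:b,c].astype(float)-150,0,None);return (w*np.arange(a,b)).sum()/w.sum()
def cols(r,a,b):
    w=np.clip(yel[r,a:b].astype(float)-150,0,None);return (w*np.arange(a,b)).sum()/w.sum()
near=np.mean([ray(c,rows(c,235,265),0) for c in range(200,300,5)],0)
far=np.mean([ray(c,rows(c,12,35),0) for c in (180,185,190,312,318,324)],0)
l=np.array([ray(cols(r,160,200),r,0) for r in range(60,230,10)]).mean(0);rr=np.array([ray(cols(r,310,350),r,0) for r in range(60,230,10)]).mean(0)
g=im[:,:,0]
e=[]
for c in list(range(208,236,4))+list(range(266,298,4)):
    col=g[110:150,c].astype(float);k=np.argmax(-np.diff(col));e.append(ray(c,110+k+.5,.005))
e=np.array(e);A,B=e[0],e[-1]
p=(l+rr)/2; ax=far-near
print("near",near,"far",far,"midLR",p,"edge mean",e.mean(0), "edge yaw",np.arctan2(*(B-A)[1::-1]))
lr=rr-l;axd=np.array([-lr[1],lr[0]]);axd/=np.linalg.norm(axd);axd*=np.sign(axd[1])
print("axis angle",np.degrees(np.arctan2(axd[1],axd[0])),"near->edge",(e.mean(0)-near)[:2]@axd,"near->far",(far-near)[:2]@axd,"lat edge-mid",(e.mean(0)-p)[:2]@np.array([axd[1],-axd[0]]))
E
python3 sp.py
```

```text
near [nan nan nan] far [0.56724126 0.33793011 0.        ] midLR [ 5.37421541e-01  2.42276756e-01 -3.26536184e-18] edge mean [0.53909598 0.25021081 0.005     ] edge yaw -0.3016937289473764
axis angle 72.06518945704248 near->edge nan near->far nan lat edge-mid -0.0008500939885788728
top 0 0 0
needle [nan nan nan] 0
scene 3 [0.58175555 0.37837848 0.01567202] [189.66666667 358.33333333]
needle [0.58508023 0.37496209 0.04565236] 10<stdin>:9: RuntimeWarning: invalid value encountered in scalar divide
sp.py:8: RuntimeWarning: Mean of empty slice.
  m=(np.hypot(x-.584,y-.377)<.02)&(z>.024)&(z<.06);print("needle",X[m].mean(0),m.sum())
  ret = um.true_divide(
```

Lengthwise and lateral errors look like about 2 mm, inside the 6 mm tolerance. Next I'll go to the knob at a safe height; once the arm is clear, the top camera can confirm the spot.

```bash
python3 g.py .514 -.367 .24 .286
```

```text
shift [-0.5542  0.1602 -0.0592] turn -0.598 rows 12 q [0.18 0.55 1.64 0.   0.96 0.49] t 32.65
```

```bash
python3 drive.py '0 0 -.05 0 .75;-.05 .016 -.06 0 .75;-.554 .16 -.06 -.598 .75;-.554 .16 -.06 -.598 .75;-.554 .16 -.06 -.598 .75;-.554 .16 -.06 -.598 .75;-.554 .16 -.06 -.598 .75;-.554 .16 -.06 -.598 .75;-.554 .16 -.06 -.598 .75;-.554 .16 -.06 -.598 .75;-.554 .16 -.06 -.598 .75;-.554 .16 -.06 -.598 .75;-.554 .16 -.06 -.598 .75;-.554 .16 -.06 -.598 .75;-.554 .16 0 -.598 .75;-.554 .16 0 -.598 .75;-.554 .16 0 -.598 .75' 60
cat > chk.py <<'E'
from b import *
for n in("top","scene"):
    d=manip.snapshot(n);im=d["pixels"].astype(float)
    f=192/np.tan(np.radians(d["fov_y"])/2);K=np.array([[f,0,d["cx"]],[0,f,d["cy"]],[0,0,1.]]);D=np.array([d["k1"],0,0,0.])
    pr=lambda P:cv2.projectPoints(np.array([P],float),cv2.Rodrigues(d["R"])[0],d["t"],K,D)[0].ravel()
    u0,v0=pr([.584,.377,.014]).round().astype(int)
    red=np.clip(im[...,0]-np.maximum(im[...,1],im[...,2])-20,0,None)
    v,u=np.mgrid[v0-7:v0+8,u0-7:u0+8];w=red[v0-7:v0+8,u0-7:u0+8]
    uc,vc=(w*u).sum()/w.sum(),(w*v).sum()/w.sum()
    q=cv2.undistortPoints(np.array([[[uc,vc]]],float),K,D)[0,0];r=d["R"].T@np.array([*q,1]);c=-d["R"].T@d["t"]
    print(n,(w>0).sum(),uc,vc,"spot",(c+r*(.014-c[2])/r[2]).round(4))
    i,X=cloud(n)
    P=packs(i,X);[print("  pack",*p[1:3]) for p in P if p[1][1]>-.4]
    if n=="top":
        print(*board(i,X)[2:])
        save("topn.png",cv2.resize(i[165:235,110:230],None,fx=6,fy=6,interpolation=cv2.INTER_CUBIC))
E
python3 chk.py
python3 - <<'E'
from b import *
im,X=cloud("wrist");save("w6.png",im)
x,y,z=[X[...,i] for i in range(3)]
hsv=cv2.cvtColor(im,cv2.COLOR_RGB2HSV);H,S,V=[hsv[...,i].astype(int) for i in range(3)]
m=((H<8)|(H>170))&(S>130)&(np.hypot(x-.514,y+.367)<.05)&(z>.045)
t=m&(z>.07);print(m.sum(),t.sum(),X[t].mean(0),cv2.minAreaRect(X[t][:,:2].astype(np.float32)))
E
```

```text
t: 34.35
tcp_pos: [0.5127, -0.3647, 0.1789]
tool_rot: [0.599, 0.801, 0.001, -0.004]
force: [-0.2, -0.8, 0.8]
finger_gap: 0.753
gripper_force: 0.0
top 13 142.24809160305344 193.80152671755727 spot [0.5835 0.3786 0.014 ]
  pack [ 0.6167 -0.2541  0.1425] 0.148
  pack [ 0.5466 -0.0636  0.1441] 0.148
  pack [0.5307 0.0568 0.1436] 0.149
(array([0.54806711, 0.2661335 , 0.04693833]), array([0.27859234, 0.96040945]), 64) ((0.5668148398399353, 0.3251039385795593), (0.16228888928890228, 0.09060744941234589), 72.78893280029297)
scene 7 358.3269230769231 189.94230769230768 spot [0.5818 0.3788 0.014 ]
  pack [0.536  0.0566 0.1407] 0.147
  pack [ 0.5511 -0.0642  0.142 ] 0.148
  pack [ 0.6215 -0.2537  0.1419] 0.147
1484 1266 [ 0.51565117 -0.37435091  0.07669396] ((0.5200769901275635, -0.38441213965415955), (0.03480801358819008, 0.06146609038114548), 33.856380462646484)
```

View pics/topn.png

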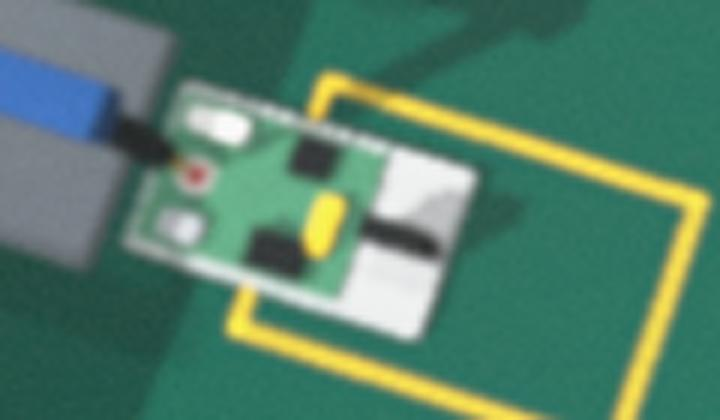

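View pics/w6.png

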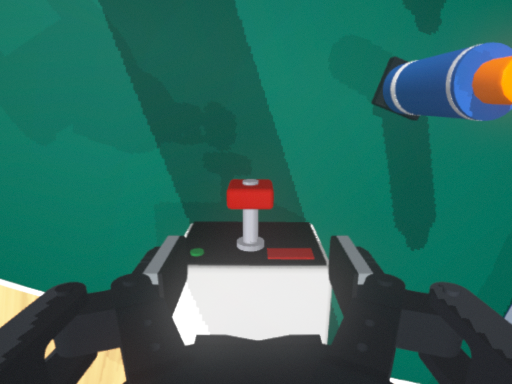

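Top crop: the needle tip meets the red spot at crop (193,175), so alignment is good. Wrist view: the knob head is at (250,194), with the box behind it.

```bash
python3 - <<'E'
from b import *
im,X=cloud("wrist")
x,y,z=[X[...,i] for i in range(3)]
hsv=cv2.cvtColor(im,cv2.COLOR_RGB2HSV);H,S,V=[hsv[...,i].astype(int) for i in range(3)]
v,u=np.mgrid[:384,:512]
m=((H<8)|(H>170))&(S>130)&(v<212)&(v>170)&(u>215)&(u<285)
t=m&(z>.072);print(t.sum(),X[t].mean(0),cv2.minAreaRect(X[t][:,:2].astype(np.float32)))
E
python3 g.py .515 -.367 .062 .286
```

```text
1013 [ 0.50939805 -0.36787734  0.07649786] ((0.5095923542976379, -0.36838769912719727), (0.033340755850076675, 0.015567975118756294), 16.176971435546875)
shift [0.0008 0.     0.1221] turn -0.0 rows 3 q [-0.8   0.62  1.48 -0.    1.04 -1.08] t 34.65
```

```bash
python3 drive.py '0 -.002 .05 0 .75;0 -.002 .1 0 .75;0 -.002 .122 0 .75;0 -.002 .122 0 .75;0 -.002 .122 0 .3;0 -.002 .122 0 .3;0 -.002 .122 0 .3;0 -.002 .122 0 .3;0 -.002 .122 0 .3;0 -.002 .122 0 .3' 80
```

```text
t: 35.65
tcp_pos: [0.5102, -0.3699, 0.0634]
tool_rot: [0.599, 0.801, -0.002, 0.0]
force: [-9.5, -3.7, 3.5]
finger_gap: 0.39
gripper_force: 80.2
```

```bash
python3 drive.py '.006 0 0 0 .3;.012 0 0 0 .3;.018 0 0 0 .3;.024 0 0 0 .3;.03 0 0 0 .3;.034 0 0 0 .3;.034 0 0 0 .3;.034 0 0 0 .3;.034 0 0 0 .3' 80; cat > kn.py <<'E'
from b import *
for n in("top","scene"):
    im,X=cloud(n);x,y,z=[X[...,i] for i in range(3)]
    hsv=cv2.cvtColor(im,cv2.COLOR_RGB2HSV);H,S=hsv[...,0].astype(int),hsv[...,1]
    m=((H<8)|(H>170))&(S>120)&(np.hypot(x-.51,y+.35)<.06)&(z>.04)&(z<.09)&(y>-.39);print(n,m.sum(),X[m].mean(0))
E
python3 kn.py; python3 chk.py|grep spot
```

```text
t: 36.55
tcp_pos: [0.5019, -0.3409, 0.0634]
tool_rot: [0.599, 0.801, -0.004, 0.003]
force: [-9.5, -12.1, -0.8]
finger_gap: 0.384
gripper_force: 80.3
top 0 [nan nan nan]
scene 0 [nan nan nan]
top 13 142.228 193.804 spot [0.5835 0.3786 0.014 ]
scene 7 358.33962264150944 189.95283018867926 spot [0.5818 0.3788 0.014 ]kn.py:5: RuntimeWarning: Mean of empty slice.
  m=((H<8)|(H>170))&(S>120)&(np.hypot(x-.51,y+.35)<.06)&(z>.04)&(z<.09)&(y>-.39);print(n,m.sum(),X[m].mean(0))
  ret = um.true_divide(
```

The TCP moved 30 mm and the force rose to about 12 N, which looks like the end stop. To verify, I'll open the jaws and measure the head.

```bash
python3 drive.py '.034 0 0 0 .3' >/dev/null; python3 drive.py '-.034 0 0 0 .75;-.034 0 0 0 .75' >/dev/null; python3 drive.py '0 0 0 0 .75;0 0 0 0 .75;0 0 0 0 .75;0 0 -.05 0 .75;0 0 -.1 0 .75;0 0 -.12 0 .75;0 0 -.12 0 .75'; cat > kw.py <<'E'
from b import *
im,X=cloud("wrist");z=X[...,2]
hsv=cv2.cvtColor(im,cv2.COLOR_RGB2HSV);H,S=hsv[...,0].astype(int),hsv[...,1]
m=((H<8)|(H>170))&(S>130)&(z>.072)&(z<.085)
n,l,st,ce=cv2.connectedComponentsWithStats(m.astype(np.uint8))
for i in range(1,n):
    if st[i,4]>40: print(ce[i].round(),st[i,4],X[l==i].mean(0).round(4))
E
python3 kw.py
```

```text
t: 37.85
tcp_pos: [0.5045, -0.3356, 0.1844]
tool_rot: [0.599, 0.801, -0.0, 0.004]
force: [0.4, -0.5, 0.5]
finger_gap: 0.753
gripper_force: 0.0
[251. 201.] 974 [ 0.5008 -0.3387  0.0765]
[290. 293.] 422 [ 0.5498 -0.4005  0.0793]
```

Head displacement is 30.4 mm, so the knob is fully out. I'll re-grip it and push it home.

```bash
python3 drive.py '-.004 -.003 .05 0 .75;-.004 -.003 .1 0 .75;-.004 -.003 .12 0 .75;-.004 -.003 .12 0 .75;-.004 -.003 .12 0 .3;-.004 -.003 .12 0 .3;-.004 -.003 .12 0 .3;-.004 -.003 .12 0 .3;-.004 -.003 .12 0 .3;-.004 -.003 .12 0 .3' 80
python3 drive.py '-.006 0 0 0 .3;-.012 0 0 0 .3;-.018 0 0 0 .3;-.024 0 0 0 .3;-.03 0 0 0 .3;-.034 0 0 0 .3;-.034 0 0 0 .3;-.034 0 0 0 .3;-.034 0 0 0 .3' 80
```

```text
t: 38.9
tcp_pos: [0.5016, -0.3402, 0.0616]
tool_rot: [0.6, 0.8, 0.0, 0.001]
force: [1.8, 1.9, 5.8]
finger_gap: 0.387
gripper_force: 80.9
t: 39.8
tcp_pos: [0.5099, -0.3692, 0.0616]
tool_rot: [0.6, 0.8, 0.002, -0.002]
force: [-0.3, 9.3, 13.2]
finger_gap: 0.388
gripper_force: 82.3
```

```bash
python3 drive.py '.003 0 0 0 .3;.003 0 0 0 .75;.003 0 0 0 .75;.003 0 0 0 .75;.003 0 0 0 .75;.003 0 -.05 0 .75;.003 0 -.1 0 .75;.003 0 -.12 0 .75;.003 0 -.12 0 .75'; python3 kw.py; python3 chk.py; python3 g.py .548 .267 .25 -.311
```

```text
t: 40.7
tcp_pos: [0.5112, -0.3716, 0.1843]
tool_rot: [0.6, 0.8, -0.001, 0.004]
force: [-0.3, -0.4, -0.3]
finger_gap: 0.751
gripper_force: 0.0
[256. 193.] 981 [ 0.5091 -0.3677  0.0765]
[297. 250.] 369 [ 0.5501 -0.4006  0.079 ]
top 13 142.25093632958803 193.78277153558054 spot [0.5836 0.3786 0.014 ]
  pack [ 0.6163 -0.2538  0.1429] 0.148
  pack [ 0.5466 -0.0637  0.1437] 0.148
  pack [0.5307 0.0568 0.1437] 0.147
(array([0.54825298, 0.26644978, 0.04662202]), array([0.28633082, 0.95813082]), 64) ((0.5667895674705505, 0.32568031549453735), (0.16336789727210999, 0.09072299301624298), 72.50855255126953)
scene 7 358.3333333333333 189.93333333333334 spot [0.5817 0.3788 0.014 ]
  pack [0.5367 0.0567 0.1414] 0.149
  pack [ 0.5508 -0.0642  0.1417] 0.146
  pack [ 0.6215 -0.2537  0.1419] 0.148
shift [ 0.5993  0.2164 -0.0699] turn 0.596 rows 13 q [-0.81  0.62  1.49 -0.    1.03 -1.09] t 40.95
```

The knob is home: its head is back at the starting reading. Now I'll go back to the board.

```bash
python3 drive.py '0 0 -.05 0 .5;.05 .018 -.07 .05 .5;.6 .216 -.07 .596 .5;.6 .216 -.07 .596 .5;.6 .216 -.07 .596 .5;.6 .216 -.07 .596 .5;.6 .216 -.07 .596 .5;.6 .216 -.07 .596 .5;.6 .216 -.07 .596 .5;.6 .216 -.07 .596 .5;.6 .216 -.07 .596 .5;.6 .216 -.07 .596 .5;.6 .216 -.07 .596 .5;.6 .216 -.07 .596 .5;.6 .216 -.07 .596 .5;.6 .216 0 .596 .5;.6 .216 .06 .596 .5;.6 .216 .06 .596 .5;.6 .216 .06 .596 .5' 60
python3 - <<'E'
from b import *
im,X=cloud("wrist")
z=X[...,2];f=(z>.034)&(z<.056)&(np.hypot(X[...,0]-.55,X[...,1]-.267)<.08)
print(f.sum(),X[f].mean(0),pca(X[f][:,:2])[1])
E
python3 g.py .5475 .2672 .044 -.311
```

```text
t: 42.85
tcp_pos: [0.5438, 0.2649, 0.1144]
tool_rot: [0.808, 0.589, -0.006, -0.002]
force: [-0.1, -0.3, -0.3]
finger_gap: 0.503
gripper_force: 0.0
1429 [0.54677027 0.27106248 0.04730206] [0.29350616 0.95595718]
shift [0.0023 0.0014 0.0733] turn -0.001 rows 2 q [ 0.27  0.68  1.58 -0.    0.88  0.58] t 42.9
```

Fin as expected, board not disturbed. Grip it and slide it back 90 mm.

```bash
python3 drive.py '0 0 .04 0 .5;0 0 .069 0 .5;0 0 .069 0 .5;0 0 .069 0 .1;0 0 .069 0 .1;0 0 .069 0 .1;0 0 .069 0 .1;0 0 .069 0 .1;0 0 .069 0 .1' 60
python3 drive.py '-.01 0 -.001 0 .1;-.02 0 -.001 0 .1;-.03 0 -.001 0 .1;-.04 0 -.001 0 .1;-.05 0 -.001 0 .1;-.06 0 -.001 0 .1;-.07 0 -.001 0 .1;-.08 0 -.001 0 .1;-.088 0 -.001 0 .1;-.091 0 -.001 0 .1;-.091 0 -.001 0 .1;-.091 0 -.001 0 .1' 60
```

```text
t: 43.8
tcp_pos: [0.5491, 0.2673, 0.054]
tool_rot: [0.808, 0.589, 0.002, 0.001]
force: [-1.6, -0.4, 6.8]
finger_gap: 0.15
gripper_force: 60.2
t: 45.0
tcp_pos: [0.5223, 0.18, 0.054]
tool_rot: [0.809, 0.588, 0.003, 0.001]
force: [1.9, 1.3, 5.1]
finger_gap: 0.148
gripper_force: 60.1
```

```bash
python3 drive.py '0 0 0 0 .5;0 0 0 0 .5;0 0 0 0 .5;0 0 0 0 .5;0 0 -.05 0 .5;0 0 -.1 0 .5;0 0 -.15 0 .5;0 0 -.2 0 .5;-.05 -.05 -.25 0 .5;-.1 -.1 -.25 0 .5;-.13 -.13 -.25 0 .5;-.13 -.13 -.25 0 .5;-.13 -.13 -.25 0 .5'; python3 chk.py; python3 - <<'E'
from b import *
for n in("top","scene"):
    im,X=cloud(n);print(tape(im,X),board(im,X)[2:]);save("end_"+n+".png",im)
E
```

```text
t: 46.3
tcp_pos: [0.35, 0.0954, 0.3018]
tool_rot: [0.808, 0.589, -0.003, -0.002]
force: [0.7, 0.1, 0.8]
finger_gap: 0.501
gripper_force: 0.0
top 0 nan nan spot [nan nan nan]
  pack [ 0.6163 -0.2532  0.1429] 0.147
  pack [ 0.5468 -0.0639  0.1442] 0.147
  pack [0.5311 0.0565 0.1441] 0.148
(array([0.52400435, 0.17820282, 0.04686534]), array([0.28938802, 0.95721187]), 60) ((0.5411679744720459, 0.23729705810546875), (0.16154205799102783, 0.09382496774196625), 72.65237426757812)
scene 0 nan nan spot [nan nan nan]
  pack [0.5364 0.0567 0.141 ] 0.146
  pack [ 0.5506 -0.0643  0.1414] 0.148
  pack [ 0.6214 -0.2536  0.1411] 0.148
((0.5403597354888916, 0.2392466515302658), (0.2172243595123291, 0.14706771075725555), 72.3268814086914) ((array([0.52397217, 0.17793606, 0.04665519]), array([0.28183328, 0.95946339]), 61), ((0.5427128672599792, 0.23669540882110596), (0.16152474284172058, 0.0916559025645256), 73.21056365966797))
((0.5372288823127747, 0.239236518740654), (0.21634653210639954, 0.15008778870105743), 73.45452117919922) ((array([0.71101017, 0.28977284, 0.04527084]), array([0.57207724, 0.82019975]), 93), ((0.5433998107910156, 0.23899677395820618), (0.16049300134181976, 0.09407902508974075), 72.4892349243164))chk.py:9: RuntimeWarning: invalid value encountered in scalar divide
  uc,vc=(w*u).sum()/w.sum(),(w*v).sum()/w.sum()
```

View pics/end_scene.png

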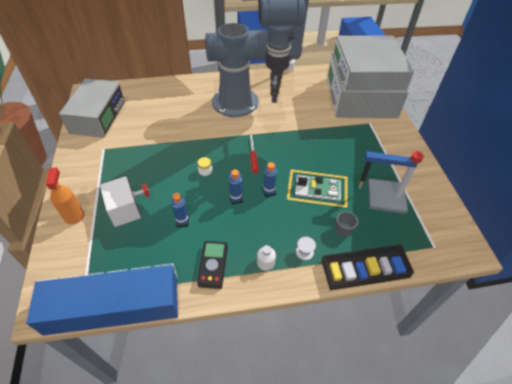

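The board sits inside the outline at (318,188), the packs at (180,208), (235,186) and (270,179) are standing, the knob is home, and the robot is clear. Handing in.

```bash
python3 -c "
from station import manip;print(manip.sign_off())"
```

```text
the job is handed in; nothing more can be done
None
```

I handed the job in at about 46 s of robot time, with all three packs standing, the knob pulled out and pushed home while the spot was about 2 mm from the needle by my measurement, and the board back inside the outline; the sign-off returned no verdict.

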